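# Turn the upturned desk tidy mouth-up and put it home

### The job

The wooden desk tidy has been left upside down on its tray. Without picking it up off the tray, roll it over its edges a quarter turn at a time, first onto its side and let it stand there, then mouth up, easing it down each time instead of letting it slam over; then slide it flat against the rim at the tray's far end and let go. Leave the spool, eraser and tape measure beside the tray alone.

Things in the scene. Friction and masses are not known exactly. Their poses are not given: they have to be found in the camera images.
- tidy: Pale wooden pen box, 70x56x70 mm along its x, y, z, 0.3 to 0.6 kg, floor side heaviest. Origin at its centre; z points out of the open mouth (walls 6 mm); the other end is the 10 mm floor with four dark foot marks. Starts mouth down near the tray's near end, x within 0.25 rad of the tray's. Grip it across 56 mm (its y); at a light 4 N it pivots about the line between the pads, at 20 N it does not.
- tray: Brown wooden tray fixed on the desk, 280x130 mm along its x, y; its flat cork-lined surface is 6 mm above the desk. Origin under its centre, at desk height; x points to the far end, z up. Only the far end has a rim: 10 mm thick, full width, 12 mm above the surface. From its start the tidy has room for two quarter turns towards the rim (70 mm each), with 20 to 60 mm left.
- rim (a point): Middle of the foot of the rim's inner face, at the height of the tray's surface (tray frame x = 130 mm, y = 0, z = 6 mm); axes as the tray's. (A fixed blue-grey drawer box stands 40 mm or more to the right of the far end: keep the gripper's body off it.)
- spool: Upright spool of thread, 32 mm across, 44 mm tall, loose beside the tray's left (+y) side, about 60 mm off its edge. Origin at the centre of its underside. Leave alone.
- eraser: Eraser in a card sleeve, 19 x 45 x 13 mm, loose beside the tray's left side. Origin at the centre of its underside. Leave alone.
- tape_measure: Rolled tailor's tape, a flat disc 50 mm across and 16 mm tall, loose beside the tray's right (-y) side. Origin at the centre of its underside. Leave alone. (Much further right, past the keyboard, stands a tall monitor, between the arm's start and the tray: raise the tool about 0.25 m before swinging across.)
Not all that is in view belongs to the job. Of the things that look like the tidy, the smallest one is meant.

How it is judged:
On the way, in this order (a step that is already met when the one before it is completed fails the run):
1. the tidy lies on a side face on the tray, mouth sideways, at rest (angle between tidy's own z axis and vertical between 1.5 and 1.64 rad and z of tidy in the frame of tray between 0.031 and 0.045 m and linear speed of tidy below 0.02 m/s and angular speed of tidy below 0.15 rad/s), for 0.2 s.
2. the tidy stands on its floor on the tray, mouth up, at rest (angle between tidy's own z axis and vertical below 0.06 rad and z of tidy in the frame of tray between 0.037 and 0.045 m and linear speed of tidy below 0.02 m/s and angular speed of tidy below 0.15 rad/s), for 0.2 s.
At the end, for the whole second after the job is handed in: The tidy stands mouth up (within 0.05 rad) on the tray surface, wholly over it, square to the rim within 0.08 rad and with less than 5 mm gap to it, released and at rest (angle between tidy's own z axis and vertical below 0.05 rad and z of tidy in the frame of tray between 0.037 and 0.045 m and linear speed of tidy below 0.02 m/s and angular speed of tidy below 0.15 rad/s and y of tidy in the frame of rim between -0.037 and 0.037 m and ((angle between the x axis of tidy and the x axis of tray, either way round below 0.08 rad and x of tidy in the frame of rim between -0.04 and -0.032 m) or (angle between the y axis of tidy and the x axis of tray, either way round below 0.08 rad and x of tidy in the frame of rim between -0.033 and -0.025 m))); the robot touches nothing.
It fails at once if the tidy is picked up off the tray (centre more than 70 mm above the desk; rolling over an edge brings it to 56 mm) (height (world z) of tidy above 0.07 m).
It fails at once if the tidy slams over (turns faster than 7 rad/s; an unchecked fall from balance reaches about 9) (angular speed of tidy above 7 rad/s).
It fails at once if the spool is moved more than 15 mm (distance of spool from where it was at the start of the episode above 0.015 m).
It fails at once if the eraser is moved more than 15 mm (distance of eraser from where it was at the start of the episode above 0.015 m).
It fails at once if the tape measure is moved more than 15 mm (distance of tape_measure from where it was at the start of the episode above 0.015 m).
It also fails if it takes over 72 s, if anything falls off the work surface, if the arm or the gripper's body presses on something with over 40 N, if the wrist force passes 120 N, or if a joint passes its speed limit or range.

### The arm

A 6-joint arm with a two-finger parallel gripper is mounted at the origin on a cart in front of the work surface, level with it; the furniture and walls round the work are solid. World frame = base frame: x ahead of the robot, y to its left, z up, the work surface at z = 0. Lengths are in m, angles in rad, forces in N, time in s.
With the tool pointing down it reaches from about 0.35 to 0.975 m from the base axis. Payload 4.9 kg.
Tool frame: the origin (TCP) lies on the front face of the gripper's body, between the roots of the fingers; the fingertips stand ctrl.finger_overhang ahead of it and the grasp point (between the pads) lies 54 mm ahead of it (ctrl.finger_overhang is the distance from the TCP to the fingertips, in m); z points along the fingers, y is the line along which they close (so a half turn about z gives the same grasp; the last joint's range is limited). The gripper opens to 85 mm and grips with 20 to 120 N. Pads are 22 mm wide; open, the fingers measure 114 mm over their backs; the gripper's body (76 mm by 85 mm) begins 54 mm behind the grasp point. The pads swing forward as they close: fully open they stand 13 mm farther back than shut.
Start: joints at [-1.22, 0.053, 1.613, -0, 1.476, -0.119], TCP at [0.283, -0.557, 0.304] pointing down, gripper open.
Joint ranges: [-3.01, 3.01], [-1.01, 2.22], [0.06, 2.58], [-1.02, 4.17], [0.09, 2.62], [-3.14, 3.14]. Speed limits (rad/s): [2.57, 2.57, 3.14, 3.14, 3.14, 3.14].

### API

Orientations are given as a rotation vector (axis times angle).
In Python, from station import ctrl, vision gives the robot as it stands. The module is installed in compiled form; this text tells all that it offers.
- The arm moves only by the tool drive_tool, never from a script. Its argument "rows" is a list of rows, each a list of 2 entries, a list of its own where there are three numbers: the shift along the tool's x, y, z in m, then the turn about the tool's z in rad. A call has 1 to 10 rows; each row shifts and turns the commanded pose from where the row before left it, along the tool's axes as they then stand; what a row does not reach is not made up. A row lasts 1/10 s, in which the tool goes at most 50 mm and 8.59 degrees, less where a joint would pass 70% of its speed; a pose out of reach is approached as far as the arm can. A call with a gripper value outside its range is refused whole. "jaw" is the closure, from 0 (fully open) to 1 (shut), set as the call begins (left out, the last holds). The fingers move at their own pace and stop on an object; "grip_force" is the grip in N (left out, the last holds). Time passes only in rows, so rows that do not move let the fingers close. It gives the time, the measured TCP pose, the force, the opening and the grip force at its end, in the units of the state.
- ctrl.get_obs(): the state, without advancing time (a new reading comes with each control period).
- vision.get_image(name): name is "scene" or "side" or "wrist"; returns a dict with "image" (400x640x3 uint8, blue, green, red), "vertical_fov" (degrees; the focal length in pixels is half the picture's height over the tangent of half this angle, whatever the lens; pixels are square), "cx", "cy" (the principal point, pixels), "dist_coeffs" ([k1, k2, p1, p2, k3] as OpenCV has them; the pictures are not rectified), "R" (3x3) and "t" (3): a world point X has camera coordinates R X + t. Camera axes: x right, y down, z forward; pixel columns grow to the right and rows downward; lengths in m; the calibration is good to about 2 mm. A picture is of the moment at which its call begins. There is no depth.
- ctrl.finish_job(): hands the job in; it is judged then, once.
The state is a dict: "t": time; "q": joint angles; "dq": joint speeds; "effort": joint torques, N m; "tool_pos": TCP position; "tool_rot": TCP orientation; "contact_force": force on the tool from outside, world axes, zero at the start; "wrist_torque": the same for the moment, N m; "opening": finger opening in m; "grip_force": force on a finger pad.
Only numpy, scipy, OpenCV 4.12 (cv2) and the standard library are available. Lean on these libraries where they do the work, as an engineer would, in place of code of your own. Each camera call takes 0.05 s, during which the arm holds its last target. There are 200 camera calls.

## Working session

There is one attempt and no reset: what is moved stays moved. The work goes in short steps, Python scripts to look and compute and a tool call to move; the robot and the scene stay as the last step left them, time stands still between calls to the robot, and variables do not carry over. Pictures are saved under pics/ and viewed, at most 10 in all, crops included, and the job is handed in when it is done.

Besides the shell and the picture viewer there is one more tool, called after "Call:" as name(argument=value, ...) on one line, values as JSON. drive_tool: Moves the arm, as the interface text tells. Its arguments: {"type":"object","properties":{"rows":{"type":"array","items":{"type":"array"}},"jaw":{"type":"number"},"grip_force":{"type":"number"}},"required":["rows"]}

```bash
mkdir -p pics; cat > h.py <<'E'
import numpy as np, cv2
from station import ctrl, vision
def get(name):
    d=vision.get_image(name); im=d["image"]; f=im.shape[0]/2/np.tan(np.radians(d["vertical_fov"])/2)
    d["K"]=np.array([[f,0,d["cx"]],[0,f,d["cy"]],[0,0,1.]]); d["R"]=np.array(d["R"]); d["t"]=np.array(d["t"]); d["D"]=np.array(d["dist_coeffs"],float)
    return d
def px2w(d,uv,z):
    p=cv2.undistortPoints(np.array(uv,float).reshape(-1,1,2),d["K"],d["D"]).reshape(-1,2)
    z=np.broadcast_to(z,(len(p),)); out=[]
    c=-d["R"].T@d["t"]
    for q,h in zip(p,z):
        r=d["R"].T@np.array([q[0],q[1],1]); out.append(c+r*(h-c[2])/r[2])
    return np.array(out)
def w2px(d,X):
    return cv2.projectPoints(np.array(X,float).reshape(-1,1,3),cv2.Rodrigues(d["R"])[0],d["t"],d["K"],d["D"])[0].reshape(-1,2)
E
python3 - <<'E'
from h import *
print({k:np.round(v,3) if k!='t' else v for k,v in ctrl.get_obs().items()}, ctrl.finger_overhang)
for n in("scene","side"):
    d=get(n); cv2.imwrite(f"pics/{n}0.png",d["image"]); print(n,d["vertical_fov"],-d["R"].T@d["t"],d["D"])
E
```

```text
{'t': 0.0, 'q': array([-1.22 ,  0.053,  1.614, -0.   ,  1.476, -0.119]), 'dq': array([ 0.,  0., -0.,  0., -0., -0.]), 'effort': array([ 2.0000e-03, -3.9368e+01, -3.7018e+01,  0.0000e+00,  7.0000e-03,
       -0.0000e+00]), 'tool_pos': array([ 0.283, -0.557,  0.303]), 'tool_rot': array([-3.053, -0.731,  0.   ]), 'contact_force': array([-0.392, -0.322, -0.366]), 'wrist_torque': array([-0.01 , -0.04 ,  0.018]), 'grip_force': np.float64(0.0), 'opening': np.float64(0.085)} 0.0726
scene 55.97549732676668 [1.17585787 0.67697556 0.43398633] [-0.05461683  0.          0.          0.          0.        ]
side 53.23359624116729 [1.03148372 0.46621803 0.72652877] [-0.04325311  0.          0.          0.          0.        ]
```

View pics/scene0.png

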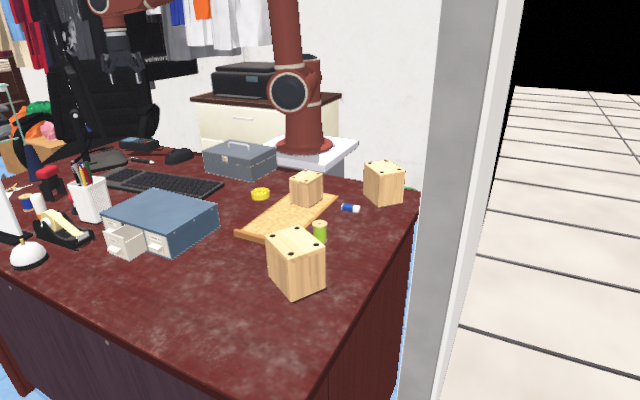

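View pics/side0.png

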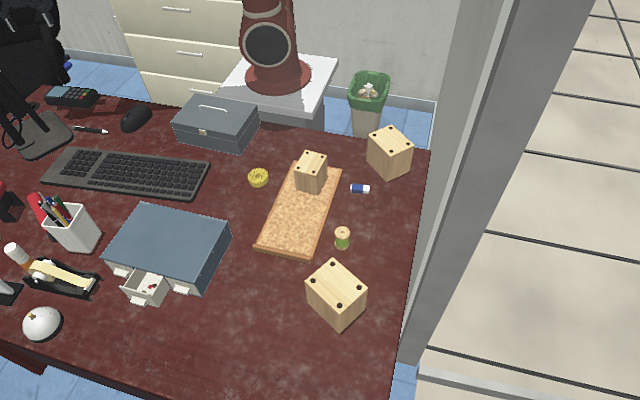

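The side view shows three lookalike boxes: (311,172) on the tray, (390,152) behind it, and (336,295) near the camera. By the description I choose the smallest, the one on the tray at (311,172). The crop will check this.

```bash
python3 - <<'E'
from h import *
a=cv2.imread("pics/side0.png")[140:270,245:385]; cv2.imwrite("pics/c1.png",cv2.resize(a,None,fx=4.5,fy=4.5,interpolation=cv2.INTER_CUBIC))
E
```

```text
(no output)
```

View pics/c1.png

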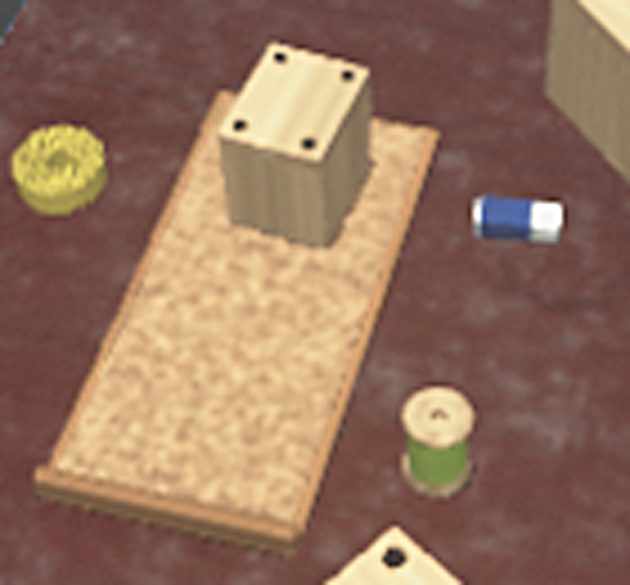

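```bash
cat >> h.py <<'E'
from scipy.optimize import least_squares
def fit(d,M,uv,x0):
    M=np.array(M,float)
    def W(p):
        c,s=np.cos(p[2]),np.sin(p[2]); return np.c_[p[0]+c*M[:,0]-s*M[:,1],p[1]+s*M[:,0]+c*M[:,1],M[:,2]]
    r=least_squares(lambda p:(w2px(d,W(p))-uv).ravel(),x0,loss="soft_l1",x_scale=[.1,.1,.3]); return r.x,np.round((w2px(d,W(r.x))-uv),1)
E
python3 - <<'E'
from h import *
d=get("side")
cr=lambda L:np.array(L)/4.5+[245-.4,140-.4]
uv=cr([(220,92),(440,130),(37,485),(303,538)])
print("w",px2w(d,uv,[.006,.006,.018,.018]))
p,r=fit(d,[(-.14,-.065,.006),(-.14,.065,.006),(.14,-.065,.018),(.14,.065,.018)],uv,[.6,.1,0]);print("tray",p,r.tolist())
uv=cr([(275,43),(369,70),(322,158),(221,135),(330,244),(230,222)])
X=px2w(d,uv,[.076]*4+[.006]*2);print(X)
a,b=.035,.028
q,r=fit(d,[(-a,-b,.076),(-a,b,.076),(a,b,.076),(a,-b,.076),(a,b,.006),(a,-b,.006)],uv,[*X[:4,:2].mean(0),p[2]]);print("box",q,r.tolist())
c,s=np.cos(p[2]),np.sin(p[2]);R=np.array([[c,s],[-s,c]])
print("box in tray",R@(q-p)[:2],q[2]-p[2]); print("rim",p[:2]+R.T@[.13,0])
for n,u in dict(spool=(437,415),eraser=(518,217),tape=(60,160)).items(): 
    w=px2w(d,cr([u]),[.044 if n=="spool" else .01])[0]; print(n,w,R@(w[:2]-p[:2]))
print("bigbox",px2w(d,[(336,258)],.1),"drawer tl/right",px2w(d,[(231,220),(201,295)],[.06,0.06]))
E
```

```text
w [[0.3565858  0.17537673 0.006     ]
 [0.3536581  0.30358238 0.006     ]
 [0.63661349 0.1808627  0.018     ]
 [0.63128253 0.30972963 0.018     ]]
tray [0.49436536 0.242263   0.02290863] [[-0.4, -0.3], [0.3, -0.2], [-0.0, -0.3], [0.1, 0.7]]
[[0.38020388 0.21990382 0.076     ]
 [0.38715648 0.27321722 0.076     ]
 [0.45314825 0.26760934 0.076     ]
 [0.4510023  0.2139776  0.076     ]
 [0.44927471 0.26815581 0.006     ]
 [0.44824975 0.21218412 0.006     ]]
box [ 0.41657658  0.24345841 -0.07943926] [[-0.5, -0.3], [0.8, -0.9], [0.4, 0.3], [-0.3, -0.6], [-0.4, 1.4], [0.1, 0.3]]
box in tray [-0.07774099  0.00297697] -0.1023478870152125
rim [0.62433125 0.24524086]
spool [0.56678719 0.35599609 0.044     ] [0.07500807 0.11204431]
eraser [0.40878251 0.36022624 0.01      ] [-0.08285825  0.1198927 ]
tape [0.43266774 0.10890137 0.01      ] [-0.06473629 -0.13191335]
bigbox [[0.66380237 0.3694289  0.1       ]] drawer tl/right [[0.60892958 0.12732515 0.06      ]
 [0.78152171 0.14502988 0.06      ]]
```

The crop confirms it: four dark foot marks on top, and clearly the smallest of the three, standing on the tray. The other boxes are larger and off the tray. Next I raise the tool and turn it to the box's yaw.

Call:
drive_tool(rows=[[[0,0,-0.04],0.09],[[0,0,-0.04],0.09],[[0,0,-0.04],0.09],[[0,0,-0.04],0.09],[[0,0,-0.04],0.09],[[0,0,-0.04],0.1],[[0.02,0,-0.02],0],[[0.03,-0.02,0],0]], jaw=0, grip_force=4)

```text
t: 0.95
tool_pos: [0.3336, -0.5426, 0.5682]
tool_rot: [3.132, -0.132, 0.004]
contact_force: [0.8, -0.0, 0.2]
opening: 0.0854
grip_force: 0.0
```

Call:
drive_tool(rows=[[[0,-0.045,0],0],[[0,-0.045,0],0],[[0,-0.045,0],0],[[0,-0.045,0],0],[[0,-0.045,0],0],[[0,-0.045,0],0],[[0,-0.045,0],0],[[0,-0.045,0],0],[[0,-0.045,0],0],[[0,-0.045,0],0]])

```text
t: 1.95
tool_pos: [0.37, -0.0911, 0.5637]
tool_rot: [-3.139, 0.127, -0.0]
contact_force: [1.0, 1.3, 0.3]
opening: 0.0855
grip_force: 0.0
```

Call:
drive_tool(rows=[[[0,-0.045,0],0],[[0,-0.045,0],0],[[0,-0.045,0],0],[[0,-0.045,0],0],[[0,-0.045,0],0],[[0,-0.045,0],0],[[0,-0.045,0],0],[[0,-0.02,0],0],[[0,0,0.03],0],[[0,0,0.03],0]])

```text
t: 2.95
tool_pos: [0.3972, 0.2421, 0.5037]
tool_rot: [-3.139, 0.123, -0.002]
contact_force: [-0.0, 0.2, -0.2]
opening: 0.0854
grip_force: 0.0
```

Call:
drive_tool(rows=[[[0,0,0.05],0],[[0,0,0.05],0],[[0,0,0.05],0],[[0,0,0.03],0],[[0,0,0.02],0],[[0,0,0],0],[[0,0,0],0]])

```text
t: 3.65
tool_pos: [0.3973, 0.2411, 0.3043]
tool_rot: [3.139, -0.126, -0.0]
contact_force: [-1.2, -0.3, 1.4]
opening: 0.0849
grip_force: 0.0
```

```bash
python3 - <<'E'
from h import *
o=ctrl.get_obs(); print(o["tool_pos"],cv2.Rodrigues(o["tool_rot"])[0].round(3).tolist(),o["q"].round(2))
d=get("wrist"); cv2.imwrite("pics/w1.png",d["image"]); print(d["vertical_fov"],-d["R"].T@d["t"])
np.savez("w1.npz",**{k:d[k] for k in("K","R","t","D")})
E
```

```text
[0.39729988 0.24114205 0.30426234] [[0.997, -0.08, -0.0], [-0.08, -0.997, -0.0], [-0.0, 0.0, -1.0]] [ 0.39 -0.35  1.97 -0.    1.52  2.04]
58.54284769210873 [0.46412961 0.23601796 0.37416547]
```

View pics/w1.png

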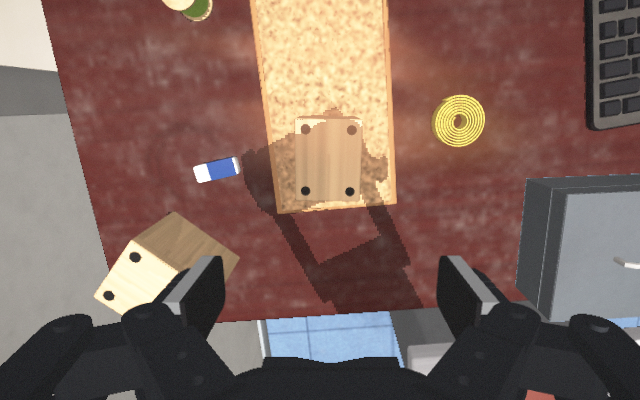

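The wrist view shows the tidy's foot marks at (305,129), (351,130), (350,191) and (305,191). The tray's near corners are at (278,213) and (396,204). The eraser, tape measure and spool are clear of the fingers.

```bash
python3 - <<'E'
from h import *
d=dict(np.load("w1.npz"))
X=px2w(d,[(305,129),(351,130),(350,191),(305,191)],.076)
print(X,X[:,:2].mean(0)); f=X[0]+X[1]-X[2]-X[3]; print("yaw",np.arctan2(f[1],f[0]))
T=px2w(d,[(278,213),(396,204),(251,0),(385,0)],.006);print(T)
for a,b in((0,2),(1,3)): v=T[b]-T[a];print(np.arctan2(v[1],v[0]))
E
```

```text
[[0.44613257 0.25851224 0.076     ]
 [0.44223569 0.22088548 0.076     ]
 [0.39080833 0.22519373 0.076     ]
 [0.39396419 0.26374497 0.076     ]] [0.4182852 0.2420841]
yaw -0.09183908752416103
[[0.35555968 0.30178293 0.006     ]
 [0.35526501 0.17441091 0.006     ]
 [0.5647864  0.30245762 0.006     ]
 [0.5543966  0.17746196 0.006     ]]
0.0032246714416300616
0.015320601616230816
```

Call:
drive_tool(rows=[[[0.0052,-0.0034,0.04],0.006],[[0,0,0.04],0],[[0,0,0.04],0],[[0,0,0.03],0],[[0,0,0.02],0],[[0,0,0.012],0],[[0,0,0.005],0],[[0,0,0],0]])

```text
t: 4.5
tool_pos: [0.4035, 0.2444, 0.1178]
tool_rot: [-3.138, 0.135, -0.002]
contact_force: [0.0, 0.6, 0.3]
opening: 0.0853
grip_force: 0.0
```

Call:
drive_tool(rows=[[[0,0,0],0],[[0,0,0],0],[[0,0,0],0],[[0,0,0],0],[[0,0,0],0],[[0,0,0],0],[[0,0,0],0],[[0,0,0],0],[[0,0,0],0],[[0,0,0],0]], jaw=1, grip_force=4)

```text
t: 5.5
tool_pos: [0.4037, 0.2443, 0.1185]
tool_rot: [-3.138, 0.135, -0.004]
contact_force: [-1.4, -2.4, 6.2]
opening: 0.0558
grip_force: 23.1
```

Call:
drive_tool(rows=[[[0,0,0],0],[[0,0,0],0],[[0,0,0],0]], grip_force=4)

```text
t: 5.8
tool_pos: [0.4037, 0.2443, 0.1185]
tool_rot: [-3.138, 0.135, -0.003]
contact_force: [-1.8, -1.6, 5.7]
opening: 0.0554
grip_force: 23.1
```

Call:
drive_tool(rows=[[[0,0,0],0],[[0,0,0],0],[[0,0,0],0],[[0,0,0],0]], jaw=0.37)

```text
t: 6.2
tool_pos: [0.4037, 0.2443, 0.1185]
tool_rot: [-3.138, 0.135, -0.004]
contact_force: [-0.9, -1.1, 6.3]
opening: 0.0556
grip_force: 23.1
```

Call:
drive_tool(rows=[[[0,0,0],0],[[0,0,0],0],[[0,0,0],0],[[0,0,0],0]], jaw=0.35)

```text
t: 6.6
tool_pos: [0.4037, 0.2443, 0.1185]
tool_rot: [-3.138, 0.135, -0.004]
contact_force: [-1.3, -2.2, 5.9]
opening: 0.0558
grip_force: 23.1
```

Call:
drive_tool(rows=[[[0,0,0],0],[[0,0,0],0],[[0,0,0],0],[[0,0,0],0]], jaw=0.34)

```text
t: 7.0
tool_pos: [0.4027, 0.2443, 0.1169]
tool_rot: [-3.138, 0.136, -0.0]
contact_force: [0.3, 1.0, 1.3]
opening: 0.0564
grip_force: 0.6
```

Call:
drive_tool(rows=[[[0,0,0],0],[[0,0,0],0],[[0,0,0],0],[[0,0,0],0]], jaw=0.343)

```text
t: 7.4
tool_pos: [0.4027, 0.2443, 0.117]
tool_rot: [-3.138, 0.135, -0.0]
contact_force: [-0.6, 1.8, 1.1]
opening: 0.0562
grip_force: 2.6
```

Call:
drive_tool(rows=[[[0,0,0],0],[[0,0,0],0],[[0,0,0],0]], jaw=0.345)

```text
t: 7.7
tool_pos: [0.4027, 0.2443, 0.117]
tool_rot: [-3.138, 0.135, -0.0]
contact_force: [0.6, 4.2, 1.0]
opening: 0.0564
grip_force: 6.2
```

```bash
python3 - <<'E'
import numpy as np
u,v=-.050,.058
for th in np.radians(np.arange(0,91,6)):
    print(int(np.degrees(th)+.5), round(1e3*(u*(np.cos(th)-1)+v*np.sin(th)),1), round(-1e3*(-u*np.sin(th)+v*(np.cos(th)-1)),1))
E
```

```text
0 0.0 -0.0
6 6.3 -4.9
12 13.2 -9.1
18 20.4 -12.6
24 27.9 -15.3
30 35.7 -17.2
36 43.6 -18.3
42 51.7 -18.6
48 59.6 -18.0
54 67.5 -16.5
60 75.2 -14.3
66 82.6 -11.3
72 89.7 -7.5
78 96.3 -3.0
84 102.5 2.2
90 108.0 8.0
```

Call:
drive_tool(rows=[[[0,0,0],0],[[0,0,0],0],[[0,0,0],0]], jaw=0.344)

```text
t: 8.0
tool_pos: [0.4028, 0.2442, 0.117]
tool_rot: [-3.138, 0.135, -0.0]
contact_force: [-0.8, 3.6, 2.4]
opening: 0.0561
grip_force: 6.1
```

Call:
drive_tool(rows=[[[0.003,0,-0.0026],0],[[0.0033,0,-0.0023],0],[[0.0034,0,-0.0022],0],[[0.0035,0,-0.002],0],[[0.0036,0,-0.0018],0],[[0.0036,0,-0.0017],0],[[0,0,0],0]])

```text
t: 8.7
tool_pos: [0.4238, 0.2423, 0.1299]
tool_rot: [3.139, -0.136, 0.002]
contact_force: [-1.0, -1.8, -0.2]
opening: 0.0555
grip_force: 1.2
```

```bash
python3 - <<'E'
from h import *
d=get("side"); a=d["image"][130:250,250:370]; b=get("scene")["image"][150:250,250:350]
cv2.imwrite("pics/c2.png",np.hstack([cv2.resize(a,(400,400),interpolation=2),cv2.resize(b,(400,400),interpolation=2)]))
E
```

```text
(no output)
```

View pics/c2.png

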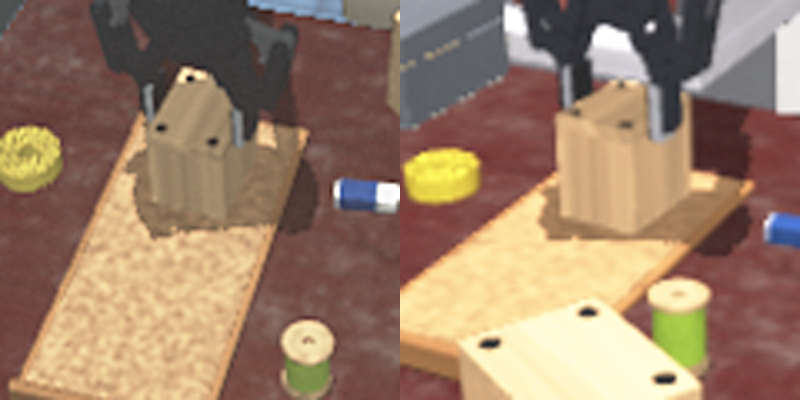

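The crop shows the tidy still flat on the tray, and the grip reads only 1.2 N, so the pads slipped up. I go back down and hold a little tighter.

Call:
drive_tool(rows=[[[0,0,0],0],[[-0.007,0,0.004],0],[[-0.007,0,0.004],0],[[-0.0064,0,0.0046],0],[[0,0,0],0]], jaw=0.3)

```text
t: 9.3
tool_pos: [0.4009, 0.2439, 0.1155]
tool_rot: [3.138, -0.134, -0.004]
contact_force: [0.3, 0.7, 0.6]
opening: 0.0599
grip_force: 0.0
```

```bash
python3 - <<'E'
from h import *
print(ctrl.get_obs()["tool_pos"])
d=get("wrist"); cv2.imwrite("pics/w2.png",d["image"][:400]); np.savez("w2.npz",**{k:d[k] for k in("K","R","t","D")})
E
```

```text
[0.40090432 0.24394894 0.11552443]
```

View pics/w2.png

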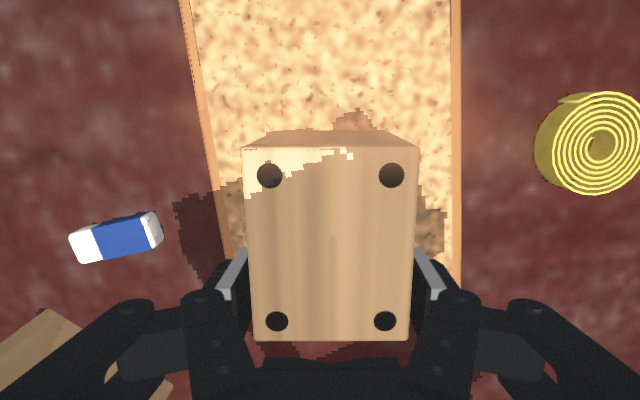

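The wrist view shows the foot marks at (269,175), (391,175), (385,321) and (276,321). The tidy is flat, lined up with the tool and between the pads.

```bash
python3 - <<'E'
from h import *
d=dict(np.load("w2.npz"))
X=px2w(d,[(269,175),(391,175),(385,321),(276,321)],.076)
print(X,X[:,:2].mean(0)); f=X[0]+X[1]-X[2]-X[3]; print("yaw",np.arctan2(f[1],f[0]))
E
```

```text
[[0.44803586 0.25940283 0.076     ]
 [0.44472918 0.22151723 0.076     ]
 [0.3927267  0.22573542 0.076     ]
 [0.39607285 0.26392222 0.076     ]] [0.42039115 0.24264443]
yaw -0.08384608138344103
```

Call:
drive_tool(rows=[[[0,0,0],0],[[0,0,0],0],[[0,0,0],0],[[0,0,0],0],[[0,0,0],0],[[0,0,0],0]], jaw=0.347)

```text
t: 9.95
tool_pos: [0.4026, 0.2441, 0.1167]
tool_rot: [3.139, -0.136, -0.001]
contact_force: [-1.5, 0.0, -2.3]
opening: 0.056
grip_force: 7.7
```

Call:
drive_tool(rows=[[[0.003,0,-0.0026],0],[[0.0033,0,-0.0025],0],[[0.0034,0,-0.0024],0],[[0,0,0],0]])

```text
t: 10.35
tool_pos: [0.4133, 0.2433, 0.125]
tool_rot: [-3.138, 0.136, -0.002]
contact_force: [-0.2, -0.3, -5.3]
opening: 0.0562
grip_force: 7.6
```

```bash
cat >> h.py <<'E'
def feet(d,im=None):
    im=d["image"] if im is None else im
    g=im.max(2); m=(g<85).astype(np.uint8)
    n,l,s,c=cv2.connectedComponentsWithStats(m); o=[]
    for i in range(1,n):
        x,y,w,h,a=s[i]
        if 60<a<1500 and w<50 and h<45 and a>.68*w*h and .3<h/w<1.6 and 150<c[i][0]<500: o.append(np.r_[c[i],a].round(1).tolist())
    return o
def tilt(d,uv):  # marks far-left, far-right, near-right, near-left seen from wrist
    a,b=.0268,.0192
    M=np.array([(a,b,.035),(a,-b,.035),(-a,-b,.035),(-a,b,.035)])
    ok,r,t=cv2.solvePnP(M,np.array(uv,float),d["K"],d["D"],flags=cv2.SOLVEPNP_IPPE)
    ok,r,t=cv2.solvePnP(M,np.array(uv,float),d["K"],d["D"],r,t,True)
    Rw=d["R"].T@cv2.Rodrigues(r)[0]; c=d["R"].T@(t.ravel()-d["t"])
    return np.degrees(np.arctan2(Rw[0,2],Rw[2,2])),Rw.round(2).tolist(),c
E
python3 - <<'E'
from h import *
d=dict(np.load("w2.npz")); print(feet(d,cv2.imread("pics/w2.png"))); print(tilt(d,[(269,175),(391,175),(385,321),(276,321)]))
d=get("wrist"); print(feet(d)); cv2.imwrite("pics/w3.png",d["image"]); np.savez("w3.npz",**{k:d[k] for k in("K","R","t","D")})
E
```

```text
[[390.4, 178.8, 282.0], [276.5, 320.9, 337.0], [384.6, 320.8, 331.0]]
(np.float64(-1.507293609379626), [[1.0, 0.08, -0.03], [-0.08, 1.0, 0.01], [0.03, -0.01, 1.0]], array([0.42054756, 0.242454  , 0.03967571]))
[[277.0, 318.6, 353.0], [383.9, 318.5, 351.0]]
```

```bash
python3 - <<'E'
from h import *
for k in (2,3):
    im=cv2.imread(f"pics/w{k}.png").max(2).astype(float); d=dict(np.load(f"w{k}.npz")); P=[]
    for x0,x1,y0,y1 in((255,300,145,215),(365,410,145,215),(365,405,300,345),(260,300,300,345)):
        r=im[y0:y1,x0:x1]; w=np.clip(95-r,0,None); yy,xx=np.mgrid[y0:y1,x0:x1]; P.append(((xx*w).sum()/w.sum(),(yy*w).sum()/w.sum()))
    print(np.round(P,1).tolist(),tilt(d,P)[::2],tilt(d,P)[1][0])
E
```

```text
[[269.8, 180.9], [390.3, 179.5], [384.5, 324.2], [276.4, 323.8]] (np.float64(-1.5087846667452438), array([0.41872334, 0.24259927, 0.03883684])) [1.0, 0.08, -0.03]
[[273.9, 177.5], [386.2, 177.3], [383.9, 322.1], [277.4, 322.3]] (np.float64(5.282425839149641), array([0.42645505, 0.24251864, 0.04325767])) [0.99, 0.08, 0.09]
```

Call:
drive_tool(rows=[[[0.0035,0,-0.0017],0],[[0.0036,0,-0.0018],0],[[0.0036,0,-0.0017],0],[[0.0037,0,-0.0014],0],[[0.0038,0,-0.0013],0],[[0.0039,0,-0.001],0],[[0.0039,0,-0.0009],0],[[0.0039,0,-0.0006],0],[[0.004,0,-0.0004],0],[[0,0,0],0]])

```text
t: 11.4
tool_pos: [0.4468, 0.2403, 0.1354]
tool_rot: [-3.139, 0.136, -0.001]
contact_force: [0.0, 0.1, -5.9]
opening: 0.0556
grip_force: 7.7
```

```bash
python3 - <<'E'
from h import *
d=get("side"); a=d["image"][130:250,250:370]; w=get("wrist"); b=w["image"][80:380,200:460]
cv2.imwrite("pics/c3.png",np.hstack([cv2.resize(a,(400,400),interpolation=2),cv2.resize(b,(347,400),interpolation=2)]))
E
```

```text
(no output)
```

View pics/c3.png

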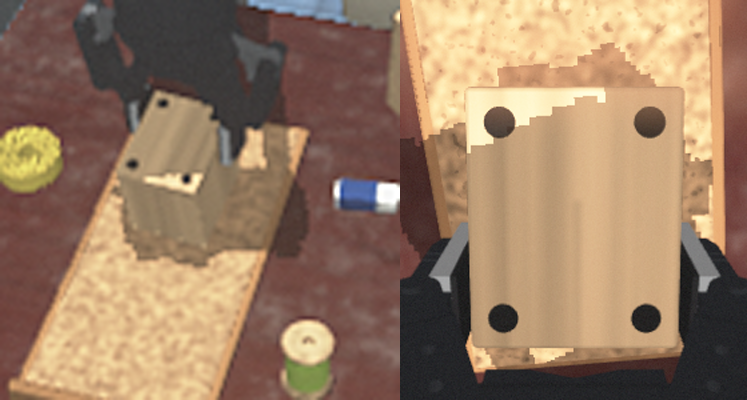

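The crop shows the tidy tilted forward between the pads, with marks at wrist pixels (274,171), (387,171), (384,318) and (277,318).

```bash
python3 - <<'E'
from h import *
d=get("wrist"); a,R,c=tilt(d,[(274.2,171.5),(387.3,171.5),(384.3,318),(277.1,318)]); print(a,R,c)
R=np.array(R); 
for q in [(.035,0,-.035),(-.035,0,-.035)]: print(c+R@q)
E
```

```text
5.689668612595775 [[0.99, 0.09, 0.1], [-0.09, 1.0, -0.01], [-0.1, 0.0, 1.0]] [0.46103073 0.23928635 0.05372496]
[0.49218073 0.23648635 0.01522496]
[0.42288073 0.24278635 0.02222496]
```

It is being carried rigidly at about 7° with its edge 9 mm up, because the grip is too firm to pivot. I carry it back, lower it and loosen the grip step by step.

Call:
drive_tool(rows=[[[-0.006,0,0.001],0],[[-0.008,0,0.001],0],[[-0.008,0,0.001],0],[[-0.008,0,0.001],0],[[-0.004,0,0.002],0],[[0,0,0.001],0],[[0,0,0],0]])

```text
t: 12.25
tool_pos: [0.4122, 0.2433, 0.1281]
tool_rot: [3.139, -0.135, 0.0]
contact_force: [-0.2, -0.3, -5.9]
opening: 0.0561
grip_force: 7.6
```

Call:
drive_tool(rows=[[[0,0,0],0],[[0,0,0],0],[[0,0,0],0]], jaw=0.3455)

```text
t: 12.55
tool_pos: [0.4127, 0.2433, 0.1285]
tool_rot: [-3.139, 0.136, -0.001]
contact_force: [0.0, -1.0, -4.3]
opening: 0.0558
grip_force: 5.5
```

```bash
cat >> h.py <<'E'
def marks(d,win):
    g=d["image"].max(2).astype(float); P=[]
    for x0,x1,y0,y1 in win:
        r=g[y0:y1,x0:x1]; m=(r<90).astype(np.uint8); n,l,s,c=cv2.connectedComponentsWithStats(m)
        best=[i for i in range(1,n) if s[i][4]>40 and s[i][0]>0 and s[i][1]>0 and s[i][0]+s[i][2]<x1-x0 and s[i][1]+s[i][3]<y1-y0]
        if not best: P.append(None); continue
        i=max(best,key=lambda i:s[i][4]); P.append((c[i][0]+x0,c[i][1]+y0))
    return P
def look(name="wrist",win=((245,310,90,230),(355,415,90,230),(355,405,235,352),(255,305,235,352))):
    d=get(name); P=marks(d,win); print([None if p is None else np.round(p,1).tolist() for p in P])
    if None in P: cv2.imwrite("pics/last.png",d["image"]); return
    a,R,c=tilt(d,P); R=np.array(R); print("tilt",a,"c",c.round(4),"edge",(c+R@[.035,0,-.035]).round(4),"grip",ctrl.get_obs()["grip_force"],ctrl.get_obs()["tool_pos"].round(4))
E
python3 -c "
from h import *
look()"
```

```text
[[276.2, 176.0], [384.7, 175.3], [384.0, 316.5], [276.9, 316.4]]
tilt 6.019276320242866 c [0.4254 0.2425 0.0431] edge [0.4565 0.2397 0.0046] grip 5.540652237832546 [0.4127 0.2433 0.1285]
```

Call:
drive_tool(rows=[[[0,0,0],0],[[0,0,0],0],[[0.0034,0,-0.0021],0],[[0.0035,0,-0.0018],0],[[0.0036,0,-0.0018],0],[[0.0036,0,-0.0017],0],[[0,0,0],0]], jaw=0.3447)

```text
t: 13.3
tool_pos: [0.4273, 0.2421, 0.1363]
tool_rot: [-3.138, 0.136, -0.002]
contact_force: [-0.3, -0.4, -0.5]
opening: 0.0561
grip_force: 2.1
```

```bash
python3 -c "
from h import *
look()"
```

```text
[[280.5, 175.7], [380.9, 175.8], [383.3, 314.0], [277.5, 313.7]]
tilt 28.493706477197353 c [0.4268 0.2425 0.048 ] edge [4.405e-01 2.411e-01 4.000e-04] grip 2.0227374786918517 [0.427  0.2421 0.1362]
```

Call:
drive_tool(rows=[[[0,0,0],0],[[0,0,0],0]], jaw=0.346)

```text
t: 13.55
tool_pos: [0.4266, 0.2422, 0.136]
tool_rot: [-3.138, 0.135, -0.001]
contact_force: [0.3, -1.1, 1.6]
opening: 0.056
grip_force: 4.5
```

```bash
python3 -c "
from h import *
look()
d=get('side');a=d['image'][130:250,250:370]; w=get('wrist'); b=w['image'][80:380,200:460]
cv2.imwrite('pics/c4.png',np.hstack([cv2.resize(a,(400,400),interpolation=2),cv2.resize(b,(347,400),interpolation=2)]))
"
```

```text
[[279.9, 176.0], [380.9, 176.0], [383.3, 314.2], [277.5, 314.2]]
tilt 26.913773762634264 c [0.4267 0.2425 0.0473] edge [4.421e-01 2.411e-01 4.000e-04] grip 4.487840224082902 [0.4265 0.2422 0.136 ]
```

View pics/c4.png

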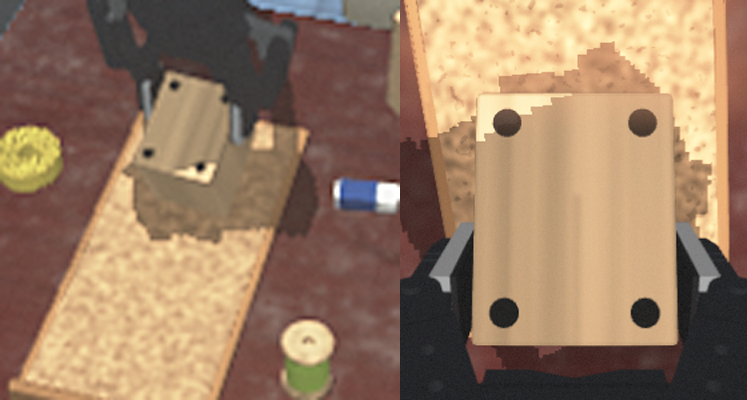

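The tidy is now tilted about 27°, with its lower front edge on the cork and the pads on its sides. I continue along the arc in small steps.

Call:
drive_tool(rows=[[[0.004,0,-0.0008],0],[[0.004,0,-0.0006],0],[[0.0041,0,-0.0004],0],[[0.004,0,-0.0002],0],[[0.0041,0,0],0],[[0,0,0],0]])

```text
t: 14.3
tool_pos: [0.4474, 0.2403, 0.1378]
tool_rot: [-3.138, 0.136, -0.002]
contact_force: [0.3, 0.9, 2.2]
opening: 0.056
grip_force: 5.0
```

```bash
python3 -c "
from h import *
look()"
```

```text
[[283.0, 180.5], [377.9, 180.5], [384.6, 316.5], [276.2, 316.4]]
tilt 37.90804037752817 c [0.4417 0.2412 0.0531] edge [0.4477 0.2405 0.0038] grip 4.945121482014656 [0.4472 0.2403 0.1378]
```

Call:
drive_tool(rows=[[[0.0041,0,0],0],[[0.0041,0,0.0002],0],[[0.004,0,0.0004],0],[[0.004,0,0.0006],0],[[0.004,0,0.0009],0],[[0,0,0],0]])

```text
t: 14.95
tool_pos: [0.4673, 0.2385, 0.1354]
tool_rot: [-3.139, 0.136, -0.001]
contact_force: [1.6, -0.3, 1.1]
opening: 0.056
grip_force: 5.4
```

```bash
python3 -c "
from h import *
look()"
```

```text
[[285.6, 190.7], [375.2, 190.5], [385.6, 313.0], [275.1, 312.9]]
tilt 51.09374272184792 c [0.4542 0.24   0.0539] edge [0.4486 0.2404 0.0045] grip 5.349878614870249 [0.4671 0.2385 0.1354]
```

Call:
drive_tool(rows=[[[0.0039,0,0.0011],0],[[0.0039,0,0.0013],0],[[0.0038,0,0.0015],0],[[0.0037,0,0.0017],0],[[0.0036,0,0.0019],0],[[0,0,0],0]])

```text
t: 15.6
tool_pos: [0.4862, 0.2369, 0.1279]
tool_rot: [-3.139, 0.136, -0.002]
contact_force: [2.2, 0.6, -0.1]
opening: 0.0558
grip_force: 6.0
```

```bash
python3 -c "
from h import *
look()"
```

```text
[[287.9, 203.4], [373.0, 203.4], [386.7, 304.7], [274.1, 304.8]]
tilt 65.33471440575356 c [0.4669 0.2389 0.0515] edge [0.4494 0.2403 0.0049] grip 6.021960106445476 [0.486  0.2369 0.128 ]
```

Call:
drive_tool(rows=[[[0.0035,0,0.0021],0],[[0.0034,0,0.0023],0],[[0.0032,0,0.0024],0],[[0.0031,0,0.0026],0],[[0.0029,0,0.0027],0],[[0.0027,0,0.0029],0],[[0,0,0],0]])

```text
t: 16.35
tool_pos: [0.5045, 0.2352, 0.1126]
tool_rot: [-3.139, 0.136, -0.0]
contact_force: [3.1, 0.0, 0.6]
opening: 0.056
grip_force: 6.8
```

```bash
python3 -c "
from h import *
look()"
```

```text
[[289.8, 220.9], [371.1, 221.0], [387.3, 289.1], [273.5, 289.1]]
tilt 83.03321515406839 c [0.48   0.2378 0.0438] edge [0.4496 0.2406 0.0049] grip 6.820617453195155 [0.5041 0.2352 0.1125]
```

Call:
drive_tool(rows=[[[0.0026,0,0.0031],0],[[0.0024,0,0.0032],0],[[0,0,0.001],0],[[0,0,0],0],[[0,0,0],0]])

```text
t: 16.9
tool_pos: [0.5088, 0.2349, 0.1053]
tool_rot: [3.139, -0.135, -0.001]
contact_force: [2.2, -1.5, -0.7]
opening: 0.0556
grip_force: 7.1
```

```bash
python3 -c "
from h import *
look()"
```

```text
[None, None, [387.3, 282.2], [273.5, 282.3]]
```

Call:
drive_tool(rows=[[[0,0,0],0],[[0,0,0],0],[[0,0,0],0],[[0,0,-0.004],0],[[-0.01,0,-0.006],0],[[-0.015,0,0],0],[[-0.01,0,0],0],[[0,0,0],0]], jaw=0.2)

```text
t: 17.75
tool_pos: [0.4727, 0.2381, 0.1156]
tool_rot: [3.139, -0.134, -0.001]
contact_force: [-0.5, 0.3, -0.1]
opening: 0.0679
grip_force: 0.0
```

```bash
python3 - <<'E'
from h import *
o=ctrl.get_obs(); print(o["tool_pos"],o["opening"])
d=get('side');a=d['image'][130:250,240:360]; w=get('wrist'); np.savez("w5.npz",**{k:w[k] for k in("K","R","t","D")});np.savez("s5.npz",**{k:d[k] for k in("K","R","t","D")})
cv2.imwrite('pics/c5.png',np.hstack([cv2.resize(a,(400,400),interpolation=2),w['image'][:,140:500]]))
E
```

```text
[0.47271935 0.23805146 0.11561223] 0.0679005835027859
```

View pics/c5.png

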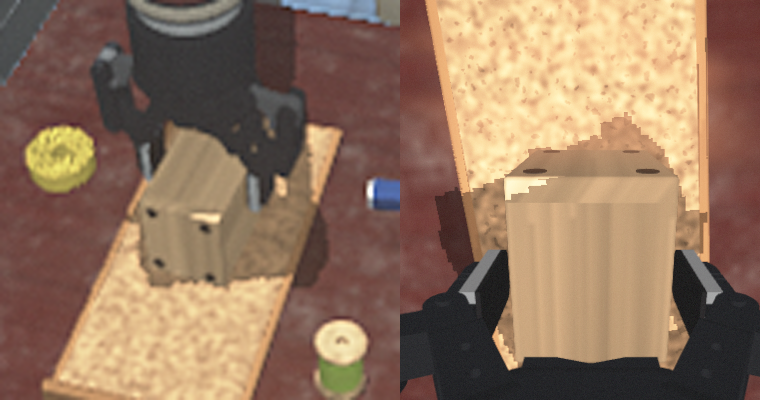

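The crop shows the tidy at rest on its side: marks face the rim, and the front top edge runs from wrist (244,177) to (416,177).

```bash
python3 - <<'E'
from h import *
d=dict(np.load("w5.npz")); print(px2w(d,[(244,177),(416,177),(250,203),(417,203)],.076))
s=dict(np.load("s5.npz")); f=lambda L:np.array(L)*.3+[240-.35,130-.35]
uv=f([(151,213),(205,228),(210,277),(158,263)]); print(uv.round(1))
# fit centre x,y,yaw of a box on its side (floor face at +x)
M=[(.035,-.0192,.041+.0268),(.035,.0192,.041+.0268),(.035,.0192,.041-.0268),(.035,-.0192,.041-.0268)]
print(fit(s,M,uv,[.484,.237,-.085]))
E
```

```text
[[0.52075652 0.26149709 0.076     ]
 [0.51607135 0.20776349 0.076     ]
 [0.51220543 0.26084865 0.076     ]
 [0.50756824 0.20765026 0.076     ]]
[[285.  193.6]
 [301.2 198. ]
 [302.6 212.8]
 [287.  208.6]]
(array([ 0.48307959,  0.23676249, -0.07131467]), array([[-0.1, -0.2],
       [ 0. , -0.2],
       [ 0.1,  0.3],
       [ 0.1,  0.1]]))
```

Call:
drive_tool(rows=[[[0.001,0,0],0],[[0,0,0],0],[[0,0,0],0],[[0,0,0],0],[[0,0,0],0],[[0,0,0],0],[[0,0,0],0]], jaw=0.3445)

```text
t: 18.55
tool_pos: [0.4754, 0.2378, 0.1157]
tool_rot: [3.139, -0.135, 0.0]
contact_force: [0.9, -1.0, 0.9]
opening: 0.0561
grip_force: 0.8
```

```bash
python3 - <<'E'
import numpy as np
u,v=-.045,.0555;o=(0,0)
for k in range(31):
    t=np.radians(3*k); c=(1e3*(u*(np.cos(t)-1)+v*np.sin(t)), -1e3*(-u*np.sin(t)+v*(np.cos(t)-1)))
    print(3*k,round(c[0]-o[0],1),round(c[1]-o[1],1),end="; "); o=c
E
```

```text
0 0.0 -0.0; 3 3.0 -2.3; 6 3.1 -2.1; 9 3.2 -2.0; 12 3.3 -1.8; 15 3.4 -1.6; 18 3.5 -1.4; 21 3.5 -1.3; 24 3.6 -1.1; 27 3.6 -0.9; 30 3.7 -0.7; 33 3.7 -0.5; 36 3.7 -0.3; 39 3.7 -0.1; 42 3.7 0.1; 45 3.7 0.3; 48 3.7 0.5; 51 3.7 0.7; 54 3.6 0.9; 57 3.6 1.1; 60 3.5 1.2; 63 3.5 1.4; 66 3.4 1.6; 69 3.3 1.8; 72 3.2 2.0; 75 3.1 2.1; 78 3.0 2.3; 81 2.8 2.4; 84 2.7 2.6; 87 2.6 2.7; 90 2.4 2.8;
```

Call:
drive_tool(rows=[[[0,0,0],0],[[0,0,0],0],[[0,0,0],0],[[0,0,0],0]], jaw=0.3465)

```text
t: 18.95
tool_pos: [0.4753, 0.2378, 0.1157]
tool_rot: [3.139, -0.135, 0.0]
contact_force: [1.5, -1.2, 0.2]
opening: 0.0562
grip_force: 6.3
```

Call:
drive_tool(rows=[[[0,0,0],0],[[0,0,0],0],[[0.003,0,-0.0022],0],[[0.0031,0,-0.0021],0],[[0.0032,0,-0.002],0],[[0.0033,0,-0.0018],0],[[0,0,0],0]], jaw=0.346)

```text
t: 19.65
tool_pos: [0.4884, 0.2367, 0.1239]
tool_rot: [-3.138, 0.136, -0.001]
contact_force: [-0.2, -0.5, -4.4]
opening: 0.0562
grip_force: 5.5
```

```bash
cat >> h.py <<'E'
def side(th0,x0=.483,save=None):
    # fit tilt+position of the side-lying tidy in the side view by its four floor marks; th = roll past side-lying, deg
    d=get("side"); g=cv2.cvtColor(d["image"],cv2.COLOR_BGR2GRAY).astype(np.float32)
    def W(x,z,th,y=.2365,yaw=-.087):
        t=np.radians(th); P=[]
        for yy,h in((-.0192,.0268),(.0192,.0268),(.0192,-.0268),(-.0192,-.0268)):
            lx,lz=.035*np.cos(t)+h*np.sin(t),-.035*np.sin(t)+h*np.cos(t)
            P.append((x+lx*np.cos(yaw)-yy*np.sin(yaw),y+lx*np.sin(yaw)+yy*np.cos(yaw),z+lz))
        return w2px(d,P)
    k=cv2.GaussianBlur(g,(0,0),1.0)-cv2.GaussianBlur(g,(0,0),4)
    def cost(p): 
        uv=W(*p).astype(np.float32); return float(cv2.remap(k,uv[:,0:1],uv[:,1:2],cv2.INTER_LINEAR).sum())
    # edge on tray: z from tilt plus lift
    best=min(((cost((x,.006+.035*(np.cos(np.radians(t))+np.sin(np.radians(t)))+l,t)),t,x,l) for t in np.arange(th0-16,th0+17,2) for x in np.arange(x0-.02,x0+.0201,.001) for l in np.arange(-.004,.0121,.002)))
    c,t,x,l=best; r=np.radians(t)
    print("cost %.0f roll %.0f centre x %.3f lift %.3f edge x %.3f"%(c,t,x,l,x+.035*np.cos(r)-.035*np.sin(r)),"tool",ctrl.get_obs()["tool_pos"].round(4))
E
python3 -c "
from h import *
side(10,.487)"
```

```text
cost -121 roll 12 centre x 0.489 lift -0.002 edge x 0.516 tool [0.4883 0.2367 0.1239]
```

Call:
drive_tool(rows=[[[0.0034,0,-0.0016],0],[[0.0035,0,-0.0014],0],[[0.0035,0,-0.0013],0],[[0.0036,0,-0.001],0],[[0,0,0],0]])

```text
t: 20.2
tool_pos: [0.5026, 0.2355, 0.1295]
tool_rot: [-3.138, 0.136, -0.002]
contact_force: [0.4, -0.2, -1.0]
opening: 0.0558
grip_force: 5.6
```

```bash
python3 -c "
from h import *
side(22,.498)"
```

```text
cost -75 roll 24 centre x 0.503 lift 0.004 edge x 0.521 tool [0.5025 0.2355 0.1295]
```

Call:
drive_tool(rows=[[[0.0036,0,-0.0008],0],[[0.0037,0,-0.0006],0],[[0.0037,0,-0.0005],0],[[0.0037,0,-0.0002],0],[[0.0037,0,0],0],[[0,0,0],0]])

```text
t: 20.85
tool_pos: [0.521, 0.2339, 0.1316]
tool_rot: [-3.138, 0.136, -0.002]
contact_force: [0.3, -0.8, -0.3]
opening: 0.0561
grip_force: 5.9
```

```bash
python3 -c "
from h import *
side(38,.51)
cv2.imwrite('pics/x1.png',get('wrist')['image'])"
```

```text
cost -31 roll 22 centre x 0.530 lift -0.004 edge x 0.549 tool [0.5209 0.2339 0.1316]
```

```bash
cat >> h.py <<'E'
def wr(ths,ex=.5185,ey=.2346,yaw=-.087):
    d=get("wrist"); g=cv2.cvtColor(d["image"],cv2.COLOR_BGR2GRAY).astype(float)[:,290:355].mean(1)
    dg=np.gradient(cv2.GaussianBlur(g.reshape(-1,1),(1,5),1).ravel()); pk=[(i,round(dg[i])) for i in range(2,398) if abs(dg[i])>3 and abs(dg[i])==abs(dg[i-2:i+3]).max()]
    print(pk)
    for th in ths:
        t=np.radians(th); o=[]
        for u,v in((0,.07),(-.06,.0),(-.07,.07),(-.07,.064),(-.07,.006),(-.07,0)):
            x,z=u*np.cos(t)+v*np.sin(t),-u*np.sin(t)+v*np.cos(t); o.append((ex+x*np.cos(yaw),ey+x*np.sin(yaw),.006+z))
        r=w2px(d,o)[:,1].round(); print(th,"floorTop",r[0],"rimT outer/inner",r[2],r[3],"rimB inner/outer",r[4],r[5])
E
python3 -c "
from h import *
wr((24,30,36,42,48))"
```

```text
[(5, 10), (23, -8), (31, 14), (101, -4), (121, -4), (138, -5), (142, -4), (151, -5), (182, 9), (361, -19)]
24 floorTop 214.0 rimT outer/inner 407.0 401.0 rimB inner/outer 358.0 355.0
30 floorTop 196.0 rimT outer/inner 392.0 388.0 rimB inner/outer 360.0 358.0
36 floorTop 178.0 rimT outer/inner 372.0 370.0 rimB inner/outer 360.0 359.0
42 floorTop 162.0 rimT outer/inner 348.0 349.0 rimB inner/outer 359.0 359.0
48 floorTop 148.0 rimT outer/inner 319.0 324.0 rimB inner/outer 356.0 358.0
```

Call:
drive_tool(rows=[[[0.0037,0,0],0],[[0.0037,0,0.0002],0],[[0.0037,0,0.0004],0],[[0.0037,0,0.0006],0],[[0,0,0],0]])

```text
t: 21.5
tool_pos: [0.5354, 0.2326, 0.1298]
tool_rot: [-3.139, 0.136, -0.001]
contact_force: [1.0, -0.5, -0.6]
opening: 0.0559
grip_force: 6.2
```

```bash
python3 -c "
from h import *
wr((40,44,48,52,56))"
```

```text
[(37, 12), (54, -6), (61, 11), (128, -3), (145, -4), (149, -5), (189, 9), (361, -19)]
40 floorTop 203.0 rimT outer/inner 397.0 396.0 rimB inner/outer 386.0 386.0
44 floorTop 193.0 rimT outer/inner 381.0 381.0 rimB inner/outer 386.0 386.0
48 floorTop 183.0 rimT outer/inner 363.0 365.0 rimB inner/outer 384.0 385.0
52 floorTop 174.0 rimT outer/inner 343.0 348.0 rimB inner/outer 381.0 384.0
56 floorTop 166.0 rimT outer/inner 322.0 329.0 rimB inner/outer 378.0 382.0
```

Call:
drive_tool(rows=[[[0.0036,0,0.001],0],[[0.0036,0,0.0012],0],[[0.0035,0,0.0014],0],[[0.0034,0,0.0015],0],[[0.0033,0,0.0017],0],[[0,0,0],0]])

```text
t: 22.15
tool_pos: [0.553, 0.2312, 0.1233]
tool_rot: [-3.138, 0.136, -0.002]
contact_force: [1.6, -0.9, 0.8]
opening: 0.0566
grip_force: 6.9
```

```bash
python3 -c "
from h import *
wr((52,56,60,64,68))"
```

```text
[(75, 13), (90, -8), (97, 11), (141, -4), (146, -4), (150, -5), (165, -4), (190, 3), (202, 6), (361, -20)]
52 floorTop 218.0 rimT outer/inner 405.0 408.0 rimB inner/outer 424.0 425.0
56 floorTop 209.0 rimT outer/inner 384.0 389.0 rimB inner/outer 421.0 424.0
60 floorTop 201.0 rimT outer/inner 363.0 370.0 rimB inner/outer 418.0 421.0
64 floorTop 193.0 rimT outer/inner 340.0 349.0 rimB inner/outer 413.0 418.0
68 floorTop 187.0 rimT outer/inner 317.0 328.0 rimB inner/outer 408.0 414.0
```

Call:
drive_tool(rows=[[[0.0032,0,0.0019],0],[[0.0031,0,0.002],0],[[0.003,0,0.0022],0],[[0.0029,0,0.0023],0],[[0.0028,0,0.0025],0],[[0.0027,0,0.0027],0],[[0,0,0],0]])

```text
t: 22.9
tool_pos: [0.5703, 0.2296, 0.1093]
tool_rot: [-3.138, 0.136, -0.001]
contact_force: [3.0, -0.2, 0.5]
opening: 0.0558
grip_force: 7.6
```

```bash
python3 -c "
from h import *
wr((70,74,78,82,86,90))"
```

```text
[(112, 12), (129, -5), (136, 8), (142, -5), (148, -5), (153, -5), (196, 3), (203, -5), (337, 7), (350, -5), (361, -27)]
70 floorTop 229.0 rimT outer/inner 386.0 396.0 rimB inner/outer 468.0 473.0
74 floorTop 222.0 rimT outer/inner 360.0 372.0 rimB inner/outer 462.0 468.0
78 floorTop 217.0 rimT outer/inner 335.0 349.0 rimB inner/outer 454.0 462.0
82 floorTop 212.0 rimT outer/inner 310.0 326.0 rimB inner/outer 445.0 455.0
86 floorTop 208.0 rimT outer/inner 287.0 304.0 rimB inner/outer 436.0 447.0
90 floorTop 205.0 rimT outer/inner 265.0 283.0 rimB inner/outer 425.0 437.0
```

Call:
drive_tool(rows=[[[0.0025,0,0.0027],0],[[0.0023,0,0.0028],0],[[0.0022,0,0.0029],0],[[0.001,0,0.0015],0],[[0,0,0],0],[[0,0,0],0]])

```text
t: 23.55
tool_pos: [0.5774, 0.2289, 0.0992]
tool_rot: [3.139, -0.135, -0.001]
contact_force: [1.7, 0.4, -1.2]
opening: 0.0559
grip_force: 7.8
```

```bash
python3 -c "
from h import *
wr((80,82,84,86,88,90))"
```

```text
[(129, 12), (145, -7), (155, 5), (159, -5), (186, 3), (215, 3), (223, -5), (320, 9), (335, -8), (361, -26)]
80 floorTop 236.0 rimT outer/inner 367.0 381.0 rimB inner/outer 490.0 499.0
82 floorTop 233.0 rimT outer/inner 353.0 369.0 rimB inner/outer 486.0 495.0
84 floorTop 231.0 rimT outer/inner 340.0 356.0 rimB inner/outer 481.0 491.0
86 floorTop 228.0 rimT outer/inner 327.0 344.0 rimB inner/outer 476.0 487.0
88 floorTop 226.0 rimT outer/inner 314.0 332.0 rimB inner/outer 471.0 483.0
90 floorTop 225.0 rimT outer/inner 302.0 320.0 rimB inner/outer 465.0 478.0
```

Call:
drive_tool(rows=[[[0.001,0,0.0018],0],[[0,0,0.0005],0],[[0,0,0],0]])

```text
t: 23.9
tool_pos: [0.5787, 0.2288, 0.0973]
tool_rot: [3.138, -0.135, -0.0]
contact_force: [2.7, -0.1, 0.8]
opening: 0.0557
grip_force: 7.7
```

Call:
drive_tool(rows=[[[0,0,0],0],[[0,0,0],0],[[0,0,0],0],[[-0.008,0,0],0],[[-0.012,0,0],0],[[-0.005,0,0],0],[[0,0,0],0],[[0,0,0],0]], jaw=0.2)

```text
t: 24.7
tool_pos: [0.5537, 0.2311, 0.0975]
tool_rot: [-3.139, 0.135, -0.001]
contact_force: [0.5, -1.0, 0.8]
opening: 0.0683
grip_force: 0.0
```

```bash
python3 -c "
from h import *
print(ctrl.get_obs()['tool_pos'])
wr((88,89,90,91))
d=get('side');s=d['image'][130:270,245:385]; w=get('wrist');np.savez('w6.npz',**{k:w[k] for k in('K','R','t','D')})
cv2.imwrite('pics/c6.png',np.hstack([cv2.resize(s,(400,400),interpolation=2),w['image'][:,130:510]]))"
```

```text
[0.55365159 0.23114899 0.09753046]
[(71, 12), (85, -4), (90, -7), (97, 11), (101, 7), (143, -4), (148, -3), (154, -6), (159, -5), (175, -5), (229, 10), (247, -7), (288, 13), (297, -5), (312, -10), (361, -15)]
88 floorTop 178.0 rimT outer/inner 239.0 260.0 rimB inner/outer 422.0 435.0
89 floorTop 177.0 rimT outer/inner 233.0 254.0 rimB inner/outer 418.0 432.0
90 floorTop 177.0 rimT outer/inner 228.0 248.0 rimB inner/outer 415.0 430.0
91 floorTop 176.0 rimT outer/inner 222.0 243.0 rimB inner/outer 412.0 427.0
```

View pics/c6.png

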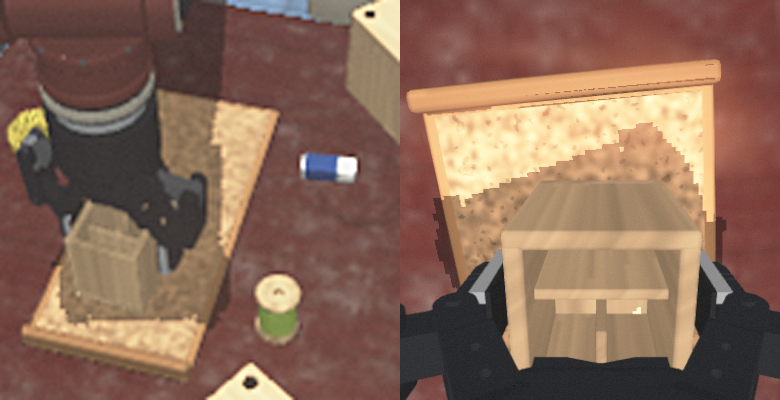

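The tidy stands mouth up. Its front top edge runs from wrist (232,232) to (431,232), and the foot of the rim from about (160,114) to (442,86).

```bash
python3 - <<'E'
from h import *
d=dict(np.load("w6.npz")); B=px2w(d,[(232,231),(431,231)],.076); R=px2w(d,[(160,113),(442,86)],.006)
n=lambda A:np.arctan2(*(A[0]-A[1])[:2]*[-1,1]) 
print(B,R,n(B),n(R),B.mean(0),R.mean(0))
E
```

```text
[[0.59000302 0.25527239 0.076     ]
 [0.58525092 0.20115351 0.076     ]] [[0.62410807 0.30123001 0.006     ]
 [0.62446383 0.17669105 0.006     ]] -0.0875839176350355 0.0028565922868694204 [0.58762697 0.22821295 0.076     ] [0.62428595 0.23896053 0.006     ]
```

Call:
drive_tool(rows=[[[0,0,0.002],0],[[0,0,0],0],[[0,0,0],0],[[0,0,0],0],[[0,0,0],0],[[0,0,0],0],[[0,0,0],0],[[0,0,0],0]], jaw=0.36, grip_force=20)

```text
t: 25.65
tool_pos: [0.5543, 0.231, 0.0959]
tool_rot: [3.139, -0.135, 0.002]
contact_force: [1.5, -2.9, 5.4]
opening: 0.0558
grip_force: 15.3
```

Call:
drive_tool(rows=[[[0,0,0],-0.025],[[0,0,0],-0.025],[[0,0,0],-0.025],[[0,0,0],-0.023],[[0.005,0,0],0],[[0.006,0,0],0],[[0.006,0,0],0],[[0.006,0,0],0],[[0.005,0,0],0],[[0,0,0],0]])

```text
t: 26.65
tool_pos: [0.581, 0.2322, 0.096]
tool_rot: [-3.141, -0.019, 0.005]
contact_force: [-7.3, 0.4, 10.4]
opening: 0.0562
grip_force: 16.1
```

```bash
cat >> h.py <<'E'
def gap():
    d=get("wrist"); im=cv2.cvtColor(d["image"],cv2.COLOR_BGR2GRAY); o=ctrl.get_obs(); print(o["tool_pos"].round(4),o["contact_force"].round(1))
    R=cv2.Rodrigues(o["tool_rot"])[0]; print("tool yaw",np.arctan2(R[1,0],R[0,0]))
    g=im.astype(float)[:,290:355].mean(1); dg=np.gradient(cv2.GaussianBlur(g.reshape(-1,1),(1,5),1).ravel())
    pk=[(i,round(dg[i])) for i in range(2,398) if abs(dg[i])>3 and abs(dg[i])==abs(dg[i-2:i+3]).max()]; print(pk)
    print([(i,*px2w(d,[(322,i)],.076)[0][:1].round(4)) for i,_ in pk if 180<i<330],[(i,*px2w(d,[(322,i)],.018)[0][:1].round(4)) for i,_ in pk if i<230])
E
python3 -c "
from h import *
gap()"
```

```text
[0.5809 0.2322 0.0959] [-6.   0.   9.1]
tool yaw 0.012060456636209556
[(138, 18), (146, -5), (155, -9), (161, 14), (167, -3), (234, 11), (252, -7), (293, 12), (302, -4), (316, -13), (361, -18)]
[(234, np.float64(0.6144)), (252, np.float64(0.6091)), (293, np.float64(0.5967)), (302, np.float64(0.5938)), (316, np.float64(0.5893))] [(138, np.float64(0.6343)), (146, np.float64(0.631)), (155, np.float64(0.6273)), (161, np.float64(0.6248)), (167, np.float64(0.6223))]
```

Call:
drive_tool(rows=[[[0.003,0,0],0],[[0.003,0,0],0],[[0.001,0,0],0],[[0.001,0,0],0],[[0,0,0],0]])

```text
t: 27.2
tool_pos: [0.588, 0.2324, 0.096]
tool_rot: [-3.141, -0.019, 0.009]
contact_force: [-9.6, -0.0, 13.5]
opening: 0.0559
grip_force: 16.3
```

Call:
drive_tool(rows=[[[0.001,0,0],0],[[0.001,0,0],0],[[0,0,0],0]])

```text
t: 27.5
tool_pos: [0.59, 0.2324, 0.096]
tool_rot: [-3.141, -0.019, 0.009]
contact_force: [-10.8, 0.3, 13.3]
opening: 0.0556
grip_force: 16.3
```

```bash
python3 -c "
from h import *
gap()"
```

```text
[0.59   0.2324 0.096 ] [-9.3 -0.1 13.2]
tool yaw 0.012197760816575394
[(143, -3), (153, 10), (159, 8), (181, 15), (234, 11), (252, -7), (293, 12), (302, -4), (316, -12), (361, -19)]
[(181, np.float64(0.6378)), (234, np.float64(0.6234)), (252, np.float64(0.6181)), (293, np.float64(0.6057)), (302, np.float64(0.6028)), (316, np.float64(0.5982))] [(143, np.float64(0.6411)), (153, np.float64(0.637)), (159, np.float64(0.6345)), (181, np.float64(0.6251))]
```

Call:
drive_tool(rows=[[[0.001,0,0],0],[[0.001,0,0],0],[[0,0,0],0],[[0,0,0],0]])

```text
t: 27.95
tool_pos: [0.5919, 0.2325, 0.096]
tool_rot: [-3.141, -0.019, 0.009]
contact_force: [-9.5, -0.0, 14.4]
opening: 0.0558
grip_force: 16.4
```

```bash
python3 -c "
from h import *
gap()"
```

```text
[0.5919 0.2324 0.096 ] [-10.5   0.8  13.7]
tool yaw 0.012140755107332502
[(143, -3), (157, 12), (163, 7), (181, -4), (185, 15), (234, 11), (252, -7), (293, 11), (302, -4), (316, -12), (361, -19)]
[(181, np.float64(0.6397)), (185, np.float64(0.6387)), (234, np.float64(0.6252)), (252, np.float64(0.62)), (293, np.float64(0.6075)), (302, np.float64(0.6047)), (316, np.float64(0.6001))] [(143, np.float64(0.643)), (157, np.float64(0.6372)), (163, np.float64(0.6347)), (181, np.float64(0.627)), (185, np.float64(0.6253))]
```

Call:
drive_tool(rows=[[[0.001,0,0],0],[[0,0,0],0],[[0,0,0],0]])

```text
t: 28.3
tool_pos: [0.5921, 0.2324, 0.0961]
tool_rot: [-3.141, -0.019, 0.013]
contact_force: [-14.1, 0.2, 16.3]
opening: 0.0559
grip_force: 16.6
```

Call:
drive_tool(rows=[[[0.001,0,0],0],[[0,0,0],0],[[0,0,0],0]])

```text
t: 28.6
tool_pos: [0.5924, 0.2325, 0.0961]
tool_rot: [-3.141, -0.019, 0.017]
contact_force: [-17.0, -0.4, 20.3]
opening: 0.056
grip_force: 16.9
```

Contact with the rim: the tool has stalled and the force is rising. I back off slightly to unload, release, and rise.

Call:
drive_tool(rows=[[[-0.0015,0,0],0],[[0,0,0],0]])

```text
t: 28.8
tool_pos: [0.592, 0.2325, 0.096]
tool_rot: [-3.141, -0.019, 0.011]
contact_force: [-10.6, 0.3, 13.9]
opening: 0.0559
grip_force: 16.5
```

Call:
drive_tool(rows=[[[0,0,0],0],[[0,0,0],0],[[0,0,0],0],[[0,0,0],0]], jaw=0.15)

```text
t: 29.2
tool_pos: [0.594, 0.2314, 0.0946]
tool_rot: [3.141, 0.018, -0.002]
contact_force: [-1.2, 0.6, -0.5]
opening: 0.0726
grip_force: 0.0
```

Call:
drive_tool(rows=[[[0,0,-0.01],0],[[0,0,-0.03],0],[[0,0,-0.03],0],[[0,0,-0.03],0],[[0,0,-0.02],0],[[0,0,0],0],[[0,0,0],0],[[0,0,0],0]])

```text
t: 30.0
tool_pos: [0.5935, 0.2313, 0.2135]
tool_rot: [3.141, 0.018, -0.005]
contact_force: [0.3, -1.0, 0.4]
opening: 0.0727
grip_force: 0.0
```

```bash
python3 - <<'E'
from h import *
o=ctrl.get_obs(); print(o["tool_pos"])
d=get("wrist"); im=cv2.cvtColor(d["image"],cv2.COLOR_BGR2GRAY); cv2.imwrite("pics/end.png",d["image"])
# predicted pixels of box top rim corners / tray rim for the expected pose
g=lambda x,y,z:w2px(d,[(x,y,z)])[0].round(0).tolist()
for n,p in dict(fl=(.6245,.2605,.076),fr=(.6245,.2045,.076),nl=(.5545,.26,.076),nr=(.5545,.204,.076)).items(): print(n,g(*p))
for c in(.22,.245):
  u=int(g(.6245,c,.076)[0]); col=im.astype(float)[:,u-6:u+7].mean(1); dg=np.gradient(cv2.GaussianBlur(col.reshape(-1,1),(1,5),1).ravel())
  pk=[i for i in range(2,398) if abs(dg[i])>4 and abs(dg[i])==abs(dg[i-2:i+3]).max()]
  print(u,[(i,round(dg[i]),px2w(d,[(u,i)],.076)[0][0].round(4),px2w(d,[(u,i)],.018)[0][0].round(4)) for i in pk])
E
```

```text
[0.59349633 0.23125955 0.21346868]
fl [282.0, 166.0]
fr [377.0, 167.0]
nl [285.0, 275.0]
nr [373.0, 276.0]
351 [(116, -5, np.float64(0.6538), np.float64(0.6518)), (138, 8, np.float64(0.6414), np.float64(0.636)), (153, 7, np.float64(0.6328), np.float64(0.625)), (167, 10, np.float64(0.6246), np.float64(0.6145)), (177, 9, np.float64(0.6186), np.float64(0.6068)), (186, -13, np.float64(0.6131), np.float64(0.5998)), (202, 12, np.float64(0.6033), np.float64(0.5872)), (226, 18, np.float64(0.588), np.float64(0.5676)), (233, -32, np.float64(0.5834), np.float64(0.5617)), (266, 35, np.float64(0.5611), np.float64(0.5332)), (273, -6, np.float64(0.5562), np.float64(0.5269)), (285, -22, np.float64(0.5477), np.float64(0.516)), (305, 5, np.float64(0.5331), np.float64(0.4973)), (309, -5, np.float64(0.5301), np.float64(0.4935)), (313, 4, np.float64(0.5271), np.float64(0.4896)), (337, -6, np.float64(0.5085), np.float64(0.4659)), (342, 7, np.float64(0.5045), np.float64(0.4608)), (351, 5, np.float64(0.4973), np.float64(0.4515)), (359, -26, np.float64(0.4907), np.float64(0.4431))]
308 [(131, -6, np.float64(
[... 192 characters left out ...]
p.float64(0.6201), np.float64(0.6088)), (186, -8, np.float64(0.6129), np.float64(0.5995)), (202, 12, np.float64(0.603), np.float64(0.5868)), (206, -5, np.float64(0.6005), np.float64(0.5836)), (233, -9, np.float64(0.5831), np.float64(0.5614)), (269, 19, np.float64(0.5587), np.float64(0.5302)), (274, -8, np.float64(0.5552), np.float64(0.5257)), (293, -15, np.float64(0.5416), np.float64(0.5083)), (301, 4, np.float64(0.5357), np.float64(0.5007)), (308, -5, np.float64(0.5305), np.float64(0.4941)), (313, 7, np.float64(0.5268), np.float64(0.4893)), (322, -6, np.float64(0.5199), np.float64(0.4805)), (352, 5, np.float64(0.4961), np.float64(0.4501)), (359, -28, np.float64(0.4904), np.float64(0.4427))]
```

The final wrist measurement puts the tidy's front edge at x ≈ 0.6245 m and the rim's inner face at about 0.625 m. The gap is under 1 mm, the tidy is square to the rim, and the gripper is clear.

```bash
python3 -c "
from station import ctrl
print(ctrl.finish_job())"
```

```text
the job is handed in; nothing more can be done
None
```

The tidy was rolled onto its side, then mouth up, and slid against the far rim with under 1 mm gap, and released; the job is handed in at about 30 s, but it returned no verdict. On the first roll I briefly carried it about 9 mm clear of the tray (under the 70 mm limit) before setting it back down.

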